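Refit the D-shaft knob of a ward suction unit and hold it pressed

TASK

The control knob of the suction unit has come off and lies in the steel tray: it is the black one with a grip bar and one flat side on its skirt, not the plain round cap. Pick it up, turn it so that its flat side faces the same way as the flat of the unit's D-shaft, push it fully home onto the shaft, and go on pressing it all the way down against the shaft's spring: finish while still holding the knob pressed down. Leave the round cap, the bottle, the beaker and the syringe where they are.

Things in the scene. Friction and masses are not known exactly. Their poses are not given: they have to be found in the camera images.
- knob: black plastic control knob, about 60 g, 38 mm high, lying socket down on the tray floor. Origin: on its axis, at the centre of the underside; z up. Skirt 40 mm across, 20 mm high, round except for one flat side on its +x side. Underside: a blind D-shaped socket 16 mm deep, radius 7.9 mm, with its flat 3.8 mm from the axis, also on +x
- knob_flat (a point): centre of the flat side of the knob's skirt (28 mm wide): 14 mm out from the axis along the knob's +x, 10 mm above its underside
- knob_bar (a point): centre of the top of the knob's grip bar, on the axis, 38 mm above the underside. The bar stands on the skirt: 12 mm thick (along y), 18 mm high, 32 mm long along x (from -18 to +14 mm), with a thin white line from the axis towards the flat side. Grip it across the 12 mm from above
- shaft_tip (a point): centre of the tip of the steel D-shaft standing upright on the unit, about 121 mm above the work surface unpressed; moves with it. +x points out of the shaft's flat, z up. Radius 7 mm, flat 3 mm from the axis, tip bevelled 1.8 mm. Knob fits with its +x the same way (7 degrees) and axes within 1 mm; fully home its underside is 16 mm below this point
- shaft_foot (a point): foot of the D-shaft on its axis, 18 mm below the tip, on a steel flange that moves with the shaft: radius 16 mm, with a flat 7 mm from the axis facing the same way as the shaft's. A knob fully home stays 2 mm above it
- plunger (a joint): how far shaft and flange are pressed down against their spring, in m: 0 released, 0.005 at the hard stop; about 3 N starts it, about 9 N brings it to the stop; it springs back when let go. A knob merely standing on the tip presses it too, which is not the job
- stem (a joint): turn of the shaft on the unit about the upright axis, in rad, already contained in the orientation of shaft_tip; stiff (0.5 N m), no need to turn it
- unit: white suction unit, 210 mm (x) by 180 mm (y), top panel 85 mm above the work surface, fixed. Origin: centre of its underside. The D-shaft stands on a round grey dial at x = -30 mm, y = 0. On the panel at x = 50 mm, 40 mm to either side, a round gauge (10 mm high) and a small valve (28 mm high)
- tray: shallow steel tray, 140 mm (x) by 260 mm (y), rim 14 mm high, walls and floor 3 mm, fixed. Origin: centre of its underside. Knob and round cap lie in it, one in either half, about 110 mm apart. Tray and unit may change sides
- round_cap: black plain round stepped cap without bar or flat, 42 mm across, 30 mm high, loose; leave alone. Origin: centre of its underside
- bottle: white bottle, 60 mm across, 170 mm high, loose, far to the right of the robot; leave alone. Origin: centre of its underside
- beaker: white plastic beaker, 70 mm across, 85 mm high, loose, far to the left; leave alone. Origin: centre of its underside
- syringe: empty syringe lying on the surface beyond the work, about 165 mm long, 24 mm high, loose; leave alone. Origin: near the barrel's middle, about at the surface

How it is judged (in metres and radians):
On the way:
1. the knob has been lifted clear of the tray (height (world z) of knob above 0.04 m), for 0.1 s.
At the end, for the whole second after the job is handed in: Knob home on the D-shaft: underside over 13.5 mm below the tip (16 mm is home), axes within 2.5 mm, flats on the same side, tilt under 0.12 rad; shaft pressed down over 4 of its 5 mm, and the fingers still bear on the knob with over 3 N (z of knob in the frame of shaft_tip below -0.0135 m and horizontal distance between knob and shaft_tip below 0.0025 m and x of knob_flat in the frame of shaft_tip above 0.012 m and angle between knob's own z axis and vertical below 0.12 rad and value of joint plunger above 0.004 m and contact force between the fingers and knob above 3 N); the arm keeps its last pose, push and grip.
It fails at once if the round cap, bottle, beaker or syringe is moved by more than 25 mm (distance of any of round_cap, bottle, beaker, syringe from where it was at the start of the episode above 0.025 m).
It fails at once if the bottle or the beaker is tipped (angle between any of bottle, beaker's own z axis and vertical above 0.4 rad).
It also fails if it takes over 40 s, if anything falls off the work surface, if the arm or the gripper's body presses on something with over 40 N, if the wrist force passes 120 N, or if a joint passes its speed limit or range.

ROBOT

A 6-joint arm with a two-finger parallel gripper is mounted at the origin on the work surface. World frame = base frame: x ahead of the robot, y to its left, z up, the work surface at z = 0. Lengths are in m, angles in degrees, forces in N, time in s.
With the tool pointing down it reaches from about 0.375 to 0.9 m from the base axis. Payload 3.1 kg.
Tool frame: the origin (TCP) lies on the front face of the gripper's body, between the roots of the fingers; the fingertips stand 70 mm ahead of it and the grasp point (between the pads) lies 51 mm ahead of it (bot.tip_extent is the distance from the TCP to the fingertips, in m); z points along the fingers, x is the direction in which the jaws open and shut, and the axes are right-handed (so a half turn about z gives the same grasp; the last joint's range is limited). The gripper opens to 87 mm and grips with 3 to 60 N. Pads are 19 mm wide; open, the fingers measure 117 mm over their backs; the gripper's body (75 mm by 190 mm) begins 51 mm behind the grasp point.
Start: joints at [-82.764, 30.224, 82.088, -0, 67.689, -10.227], TCP at [0.188, -0.596, 0.292] pointing down, gripper open.
Joint ranges: [-176.69, 176.69], [-43.24, 126.21], [12.49, 139.97], [-82, 262], [0, 151.66], [-163.58, 163.58]. Speed limits (degrees/s): [159.86, 159.86, 180, 180, 180, 180].

INTERFACE

Orientations are given as a 3x3 rotation matrix whose columns are the frame's x, y, z axes.
In Python, from rig import bot, viewer, ticket gives the robot as it stands. The module is installed in compiled form; this text tells all that it offers.
- The arm moves only by the tool arm_command, never from a script. Its argument "targets" is a list of rows, each an object with "rot": the turn, a rotation vector about the tool's x, y, z in degrees, a list of three; "offset": the shift along the tool's x, y, z in cm, a list of three; "gripper": the closure, from 0 (fully open) to 1 (shut). A call has 1 to 8 rows; each row is the pose to reach, as a shift and turn from the pose commanded when the call began, along the tool's axes at that moment; what a row does not reach only later rows make up. A row lasts 1/10 s, in which the tool goes at most 50 mm and 8.59 degrees, less where a joint would pass 70% of its speed; a pose out of reach is approached as far as the arm can. A call with a gripper value outside its range is refused whole. The fingers move at their own pace and stop on an object; the grip force is fixed at half the most. Time passes only in rows, so rows that repeat a pose let the fingers close. It gives the time, the measured TCP pose, the force and the opening at its end, in the units of the state.
- bot.read_state(): the state, without advancing time (a new reading comes with each control period).
- viewer.capture(name): name is "scene" or "top"; returns a dict with "frame" (480x640x3 uint8, red, green, blue), "fx", "fy", "cx", "cy" (pixels), "D" ([k1, k2, p1, p2, k3] as OpenCV has them; the pictures are not rectified), "view" (4x4, takes a point from world to camera coordinates). Camera axes: x right, y down, z forward; pixel columns grow to the right and rows downward; lengths in m; the calibration is good to about 2 mm. A picture is of the moment at which its call begins. There is no depth.
- ticket.hand_in(): hands the job in, once; it reports no verdict.
The state is a dict: "time_s": time; "joint_positions": joint angles; "qvel": joint speeds; "tau": joint torques, N m; "position": TCP position; "tcp_rot": TCP orientation; "force": force on the tool from outside, world axes, zero at the start; "moment": the same for the moment, N m; "opening": opening from 0.0 (shut) to 1.0 (fully open).
Only numpy, scipy, OpenCV 4.12 (cv2) and the standard library are available. Lean on these libraries where they do the work, as an engineer would, in place of code of your own. Each camera call takes 0.05 s, during which the arm holds its last target. There are 200 camera calls.

## Working session

There is one attempt and no reset: what is moved stays moved. The work goes in short steps, Python scripts to look and compute and a tool call to move; the robot and the scene stay as the last step left them, time stands still between calls to the robot, and variables do not carry over. Pictures are saved under pics/ and viewed, about 8 in all and at most 12, crops included, and the job is handed in when it is done.

Besides the shell and the picture viewer there is one more tool, called after "Emit:" as name(argument=value, ...), one argument or row to a line, values as JSON. arm_command: Moves the arm, as the interface text tells. Its arguments: {"type":"object","properties":{"targets":{"type":"array"}},"required":["targets"]}

```bash
mkdir -p pics
cat > h.py <<'E'
import numpy as np, cv2
from rig import bot, viewer, ticket
def cap(n,save=None):
    c=viewer.capture(n); c['frame']=np.asarray(c['frame'])
    if save: cv2.imwrite(f'pics/{save}.png',c['frame'][:,:,::-1])
    c['K']=np.array([[c['fx'],0,c['cx']],[0,c['fy'],c['cy']],[0,0,1.]]); c['D']=np.array(c['D'],float); c['view']=np.array(c['view'])
    return c
def ray(c,uv):
    p=cv2.undistortPoints(np.array(uv,float).reshape(-1,1,2),c['K'],c['D']).reshape(-1,2)
    R=c['view'][:3,:3];t=c['view'][:3,3]
    return -R.T@t, np.c_[p,np.ones(len(p))]@R
def onplane(c,uv,z):
    o,d=ray(c,uv); return o+d*((z-o[2])/d[:,2])[:,None]
def proj(c,P):
    R=c['view'][:3,:3];t=c['view'][:3,3]
    return cv2.projectPoints(np.array(P,float).reshape(-1,1,3),cv2.Rodrigues(R)[0],t,c['K'],c['D'])[0].reshape(-1,2)
E
python3 - <<'E'
from h import *
for n in('top','scene'):
    c=cap(n,n+'0'); print(n,c['fx'],c['D'],-c['view'][:3,:3].T@c['view'][:3,3],c['view'][:3,:3].round(3).tolist())
s=bot.read_state(); print(s)
E
```

```text
top 519.1615595518723 [0.00432447 0.         0.         0.         0.        ] [ 0.41581632 -0.01598844  1.70097289] [[-0.016, -1.0, -0.013], [-0.993, 0.017, -0.12], [0.12, 0.011, -0.993]]
scene 473.97613647989454 [-0.1198284  0.         0.         0.         0.       ] [ 1.12793446 -0.75705099  0.962866  ] [[0.819, 0.573, 0.001], [0.398, -0.567, -0.721], [-0.413, 0.591, -0.693]]
{'time_s': 0.1, 'joint_positions': array([-8.27646280e+01,  3.02732178e+01,  8.21481602e+01, -5.72406728e-04,
        6.76898674e+01, -1.02272158e+01]), 'qvel': array([ 0.02284042, -0.09650593, -0.19434059,  0.04485867,  0.01721281,
        0.07167005]), 'tau': array([-3.01723603e-04, -4.40986204e+01, -1.77151501e+01,  6.34806650e-02,
        5.33871527e-02, -3.87777482e-05]), 'position': array([ 0.18751221, -0.59566346,  0.29137879]), 'tcp_rot': array([[ 3.00086375e-01, -9.53912000e-01, -2.53704742e-04],
       [-9.53910116e-01, -3.00086295e-01,  1.92497241e-03],
       [-1.91238760e-03, -3.35646473e-04, -9.99998115e-01]]), 'force': array([-0.17870159,  0.43368744, -0.42467102]), 'moment': array([0.01918241, 0.05592343, 0.00411739]), 'opening': 1.004506598265562}
```

View pics/top0.png

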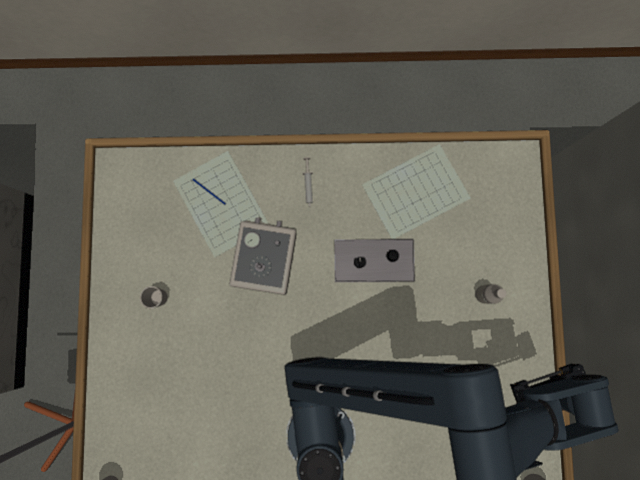

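View pics/scene0.png

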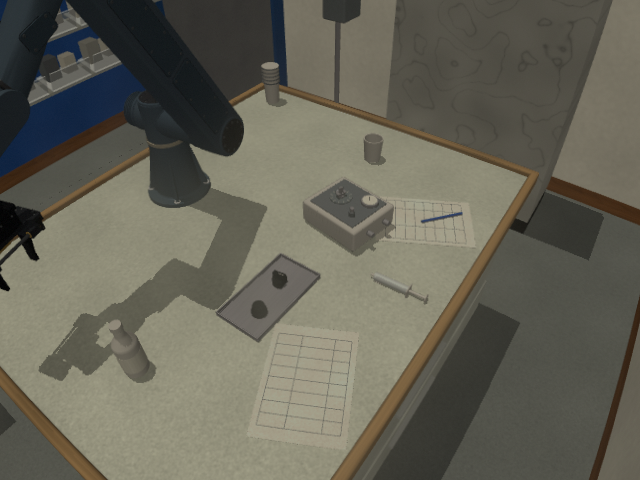

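The top view shows the unit at about (263,257) with the shaft at (260,266). The tray is at (374,260), and of the two black parts, (360,262) appears to be the knob and (392,256) the cap. I'll enlarge these areas.

Run:
```python
from h import *
t=cv2.imread('pics/top0.png');s=cv2.imread('pics/scene0.png')
def cr(im,u,v,g=1.6):
    a=im[v-20:v+20,u-26:u+26].astype(float)*g; return cv2.resize(np.clip(a,0,255).astype('uint8'),(400,300),interpolation=cv2.INTER_CUBIC)
cv2.imwrite('pics/z0.png',np.vstack([np.hstack([cr(t,360,262,2),cr(t,260,266)]),np.hstack([cr(s,280,279,2),cr(s,341,193)])]))
```

```text
(no output)
```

View pics/z0.png

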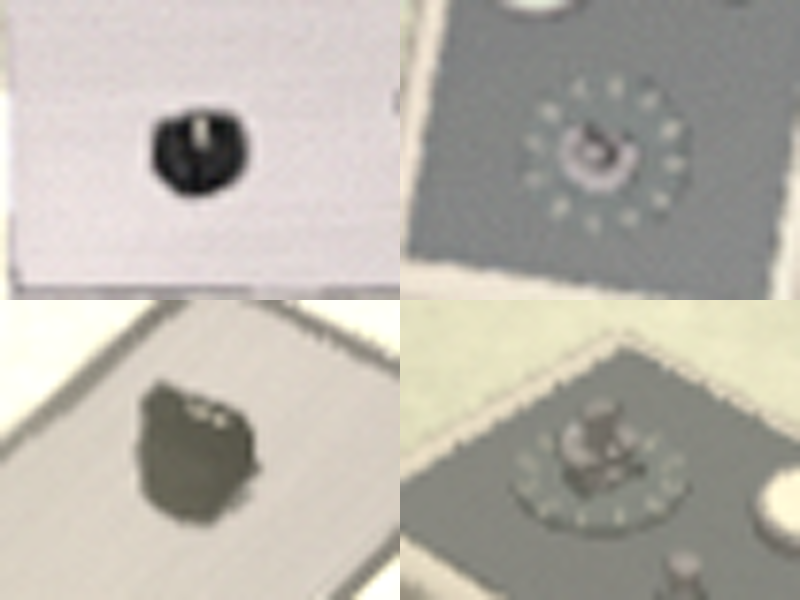

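The knob is at (360,262) in the top view and its white line points image-up, so its flat faces about world +x. The flange and shaft are at (260,266), and their flat is also roughly image-up. Next I'll average some frames and measure on metric orthorectified patches.

```bash
cat >> h.py <<'E'
def avg(n,k=6):
    cs=[cap(n) for _ in range(k)]; c=cs[0]; c['frame']=np.mean([x['frame'] for x in cs],0).astype(np.float32); return c
def ortho(c,x0,y0,z,half=.04,res=.0002):
    # image up = +x, left = +y
    n=int(2*half/res); i=np.arange(n)
    X=x0+half-(i+.5)*res; Y=y0+half-(i+.5)*res
    G=np.stack(np.meshgrid(X,Y,indexing='ij')+[np.full((n,n),z)],-1) if False else np.stack([*np.meshgrid(X,Y,indexing='ij'),np.full((n,n),z)],-1)
    p=proj(c,G.reshape(-1,3)).reshape(n,n,2).astype(np.float32)
    return cv2.remap(c['frame'],p[...,0],p[...,1],cv2.INTER_CUBIC)
E
python3 - <<'E'
from h import *
import pickle
T=avg('top');S=avg('scene');pickle.dump((T,S),open('a.pkl','wb'))
# tray / unit rough
k=onplane(T,[[360,262]],.023)[0]; print('knob~',k, 'cap~',onplane(T,[[392,256]],.02)[0])
a=onplane(T,[[260,266]],.103)[0]; print('shaft~',a)
print('scene knob',onplane(S,[[280,281]],.023)[0],'flange',onplane(S,[[341,193]],.103)[0])
g=T['frame'].mean(2)
# knob dark mask centroid
w=g[245:280,345:376]; m=(w<(np.median(w)+w.min())/2).astype('uint8')
n,l,st,ce=cv2.connectedComponentsWithStats(m); print(st,ce+[345,245],np.median(w),w.min())
def an(im,g):
    im=np.clip(im*g,0,255).astype('uint8')[:,:,::-1].copy(); return cv2.resize(im,(400,300))
def o(c,p,z,g): 
    im=np.clip(ortho(c,p[0],p[1],z,.03,.0002)*g,0,255).astype('uint8')[:,:,::-1].copy()
    for i in range(0,300,50): cv2.line(im,(i,0),(i,4),(0,0,255),1); cv2.line(im,(0,i),(4,i),(0,0,255),1)
    cv2.circle(im,(150,150),1,(0,0,255),-1); return im
v=np.vstack([np.hstack([o(T,k,.023,2),o(T,a,.103,1.6)]),np.hstack([o(S,k,.023,2),o(S,a,.103,1.6)])])
cv2.imwrite('pics/z1.png',v)
E
```

```text
knob~ [ 0.54388881 -0.13854133  0.023     ] cap~ [ 0.5618844  -0.24291125  0.02      ]
shaft~ [0.53056447 0.17586598 0.103     ]
scene knob [ 0.55435922 -0.14542165  0.023     ] flange [0.53327964 0.17371521 0.103     ]
[[  0   0  31  35 982]
 [  9  12  12  11 103]] [[360.05498982 261.99287169]
 [359.47572816 262.06796117]] 108.44445 9.277778
```

View pics/z1.png

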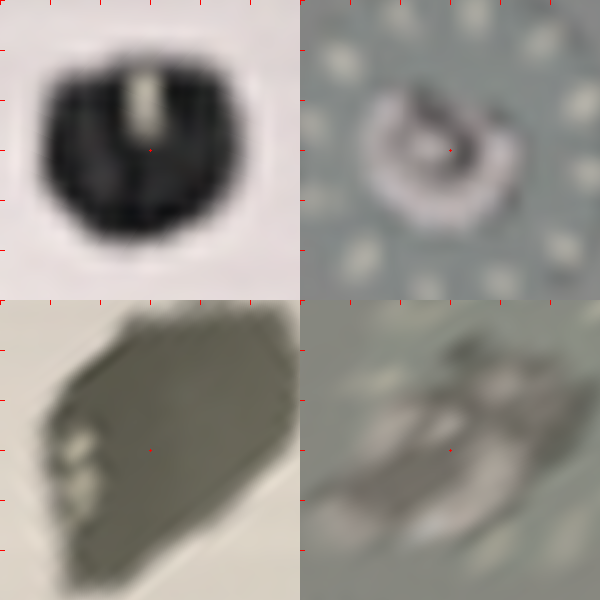

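Knob: the white line runs straight along +x, so yaw ≈ 0. Flange: the circle centre is near panel pixel (442,150), and the flange gap (the flat) opens slightly right of up. I'll measure its angle from radial profiles.

Run:
```python
from h import *
import pickle
T,S=pickle.load(open('a.pkl','rb'))
a=np.array([.53056,.17587])
# flange redness (pinkish metal vs greenish dial): R-G
o=ortho(T,a[0],a[1],.103,.03,.0002); rg=o[...,0]-o[...,1]
# outer edge circle fit over lower/left/right angles
m=(rg>0.5*np.percentile(rg,97)).astype('uint8')
cs,_=cv2.findContours(m,cv2.RETR_EXTERNAL,cv2.CHAIN_APPROX_NONE); c=max(cs,key=cv2.contourArea)[:,0].astype(float)
hull=c
cen=np.array([142.,150.])
for _ in range(10):
    d=c-cen; r=np.hypot(*d.T); th=np.degrees(np.arctan2(-d[:,0],-d[:,1]))
    s=(abs(r-80)<14)&(abs(th)>90)
    A=np.c_[c[s],np.ones(s.sum())]; q=np.linalg.lstsq(A,(c[s]**2).sum(1),rcond=None)[0]; cen=q[:2]/2; R=np.sqrt(q[2]+cen@cen)
ax=a+.03-(cen[::-1]+.5)*.0002
print('flange centre px',cen,'R mm',R*.2,'world',ax, np.percentile(rg,97))
for rr in (10,11.5,13,14.5):
    out=[]
    for t in range(-120,121,10):
        v=np.radians(t); x=cen[0]-np.sin(v)*rr*5; y=cen[1]-np.cos(v)*rr*5
        out.append(round(float(cv2.getRectSubPix(rg.astype(np.float32),(3,3),(x,y)).mean())))
    print(rr,out)
# pictures: 8x raw of both
def cr(c,u,v,w=16,h=12,g=1.8):
    b=cv2.getRectSubPix(c['frame'],(2*w,2*h),(u,v))*g; return cv2.resize(np.clip(b,0,255).astype('uint8')[:,:,::-1],(400,300),interpolation=cv2.INTER_CUBIC)
B=cr(S,341,193)
for P in proj(S,[[*ax,.103],[*ax,.121]]): cv2.circle(B,tuple(int(x) for x in ((P-[341,193]+[16,12])*12.5)),3,(0,0,255),1)
A=cr(T,260,266)
for P in proj(T,[[*ax,.103],[*ax,.121]]): cv2.circle(A,tuple(int(x) for x in ((P-[260,266]+[16,12])*12.5)),3,(0,0,255),1)
M=cv2.applyColorMap(np.clip((rg+5)*8,0,255).astype('uint8'),cv2.COLORMAP_JET)
cv2.imwrite('pics/z2.png',np.vstack([np.hstack([A,B]),np.hstack([M,np.zeros((300,500,3),'uint8')])]))
```

```text
flange centre px [144.55824646 148.92894891] R mm 14.704237065910357 world [0.53067421 0.17685835] 4.7048635
10 [6, 6, 5, 4, 4, 3, 3, 3, 2, 1, 1, 1, 0, 0, 1, 3, 4, 4, 4, 4, 4, 5, 5, 4, 5]
11.5 [6, 6, 5, 4, 3, 1, 1, 1, 0, -1, -1, -1, -1, -1, 0, 2, 4, 5, 5, 5, 5, 5, 5, 5, 5]
13 [5, 5, 5, 4, 2, 0, -1, -1, -2, -3, -2, -3, -3, -2, -2, 1, 3, 5, 4, 4, 4, 4, 4, 4, 4]
14.5 [3, 3, 3, 2, 1, -2, -3, -3, -3, -4, -3, -3, -3, -3, -3, 0, 2, 3, 3, 3, 3, 3, 3, 3, 2]
```

View pics/z2.png

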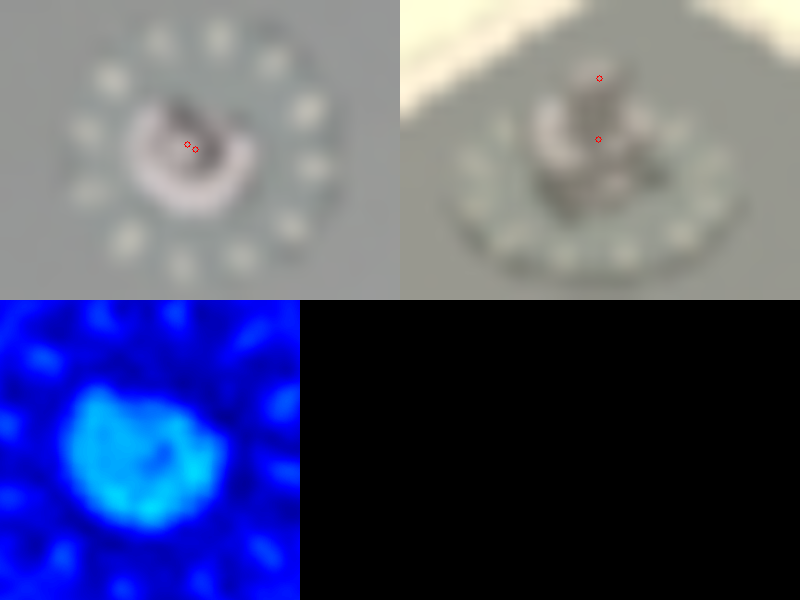

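The flange gap is centred at about −22° (jet map edge from (95,385) to (215,430) gives −20.5°). The reprojected tip lands on the tip in both views. Now I'll refine the knob with the white line in both views and fit a line to the flat edge.

```bash
cat >> h.py <<'E'
def tri(c1,p1,c2,p2):
    o1,d1=ray(c1,[p1]);o2,d2=ray(c2,[p2]);d1,d2=d1[0],d2[0]
    s=np.linalg.lstsq(np.c_[d1,-d2],o2-o1,rcond=None)[0]; a=o1+s[0]*d1;b=o2+s[1]*d2; return (a+b)/2,np.linalg.norm(a-b)
def move(xyz,yaw):
    "offset cm and rotvec deg in current (ideal) tool axes to reach TCP xyz, jaw x-axis yaw deg, pointing down"
    from scipy.spatial.transform import Rotation as Ro
    s=bot.read_state(); R=s['tcp_rot']; p=s['position']; y=np.radians(yaw)
    G=np.c_[[np.cos(y),np.sin(y),0],[np.sin(y),-np.cos(y),0],[0,0,-1]]
    print('t',s['time_s'],'pos',p.round(4),'F',np.round(s['force'],1),'open',round(s['opening'],3),'offset',(R.T@(np.array(xyz)-p)*100).round(2),'rot',np.degrees(Ro.from_matrix(R.T@G).as_rotvec()).round(2),'q',s['joint_positions'].round(1))
E
python3 - <<'E'
from h import *
import pickle
T,S=pickle.load(open('a.pkl','rb'))
def blob(c,u,v,r,lo):
    g=c['frame'].mean(2)[v-r:v+r+1,u-r:u+r+1]; w=np.clip(g-lo,0,None); yy,xx=np.mgrid[v-r:v+r+1,u-r:u+r+1]
    return g.round().astype(int),w,xx,yy
g,*_=blob(T,360,260,8,0); print(g)
g,*_=blob(S,281,274,9,0); print(g)
a=np.array([.53056,.17587]); o=ortho(T,a[0],a[1],.103,.03,.0002); rg=cv2.GaussianBlur(o[...,0]-o[...,1],(0,0),4)
for th in(0,1,2):
    c=max(cv2.findContours((rg>th).astype('uint8'),cv2.RETR_EXTERNAL,cv2.CHAIN_APPROX_NONE)[0],key=cv2.contourArea)[:,0].astype(float)
    d=c-[144,150]; ang=np.degrees(np.arctan2(-d[:,0],-d[:,1])); s=(ang<15)&(ang>-60)
    l=cv2.fitLine(c[s].astype(np.float32),cv2.DIST_HUBER,0,.01,.01).ravel(); print('flat yaw',-np.degrees(np.arctan(l[1]/l[0])), l)
# dial centre as check: dark-dial vs ticks not used; unit yaw
E
```

```text
[[107 106 107 107 107 106 107 106 106 107 107 108 107 107 107 107 106]
 [108 108 108 107 108 108 108 108 108 108 108 108 108 109 107 108 107]
 [111 110 111 111 110 111 111 111 111 110 110 110 110 109 108 109 108]
 [110 111 111 111 111 112 111 110 111 110 112 110 110 110 109 107 108]
 [110 110 110 111 111 103  90  87  84  86  88  92 103 109 108 108 107]
 [109 109 102  88  84  71  52  59  60  42  45  53  73  97 109 107 107]
 [110 101  75  46  39  27  25  71  78  23  16  21  34  81 111 111 109]
 [110  96  50  20  22  16  19  70  79  25  13  18  23  64 101 111 109]
 [112  91  38  20  26  18  18  62  72  34  16  19  20  47  89 111 109]
 [112  89  27  18  26  22  17  43  53  33  21  22  23  40  86 111 109]
 [114  89  23  19  25  24  16  19  26  23  22  23  21  36  83 111 111]
 [114  88  24  16  22  28  22  14  20  21  20  21  19  43  87 112 110]
 [113  93  40  16  23  29  24  13  21  23  19  17  21  57  96 111 110]
 [113 106  74  27  17  24  19  15  22  19  17  17  42  80 107 111 109]
 [112 113 104  72  32  17  14   9  15  10  20  41  77 103 112 110 110]
 [113 114 115 106  73  37  26  22  
[... 1173 characters left out ...]
9  48  47  45  45  45  44  44  44  43  43  43  42  94 103 104
  103]
 [ 60  49  49  48  48  47  46  46  44  44  44  43  43  43  42  94 104 103
  103]
 [ 62  50  50  49  49  48  48  47  46  46  44  44  43  43  43  79  99 102
  103]
 [ 67  50  50  49  49  48  49  48  48  47  45  43  43  42  48  64  96 103
  104]
 [ 71  49  49  50  49  49  49  48  48  46  45  44  44  45  61  84 100 104
  104]
 [ 73  51  49  49  49  49  48  47  47  46  45  44  45  59  84 100 103 104
  105]]
flat yaw -14.463594 [  0.96830654   0.2497648  164.11511    102.18073   ]
flat yaw -13.627341 [  0.97184867   0.2356059  173.         107.9       ]
flat yaw -7.9495287 [9.9039030e-01 1.3830073e-01 1.6239999e+02 1.1010000e+02]
```

The two flat estimates disagree (−22° from the gap ends, −8 to −14° from the line fit). The scene camera faces the flat, so I'll get a larger view of it there.

Run:
```python
from h import *
import pickle
T,S=pickle.load(open('a.pkl','rb'))
print(proj(S,[[.5307,.1769,.103]]),proj(T,[[.5307,.1769,.103]]))
def cr(c,u,v,lo,hi,w=8,h=8):
    b=(c['frame'][v-h:v+h,u-w:u+w]-lo)/(hi-lo)*255; return cv2.resize(np.clip(b,0,255).astype('uint8')[:,:,::-1],(400,400),interpolation=cv2.INTER_CUBIC)
v=np.hstack([cr(T,261,266,30,125),cr(S,342,193,30,120)])
for i in range(0,800,50): v[:6,i]=(0,0,255)
for i in range(0,400,50): v[i,:6]=v[i,400:406]=(0,0,255)
cv2.imwrite('pics/z3.png',v)
```

```text
[[340.86885381 192.14462373]] [[259.66524591 265.96170789]]
```

View pics/z3.png

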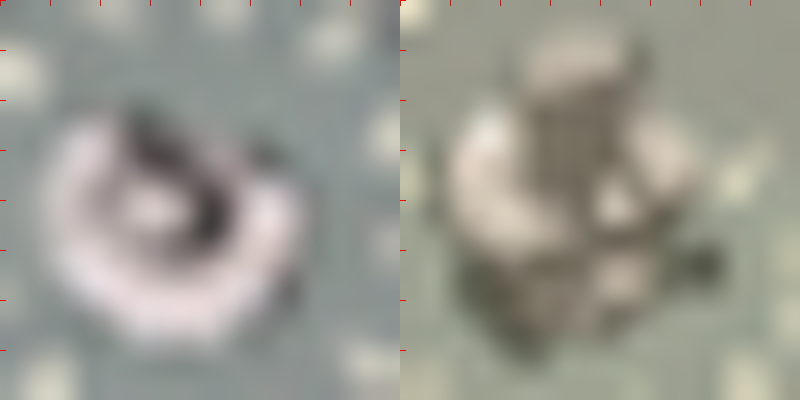

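Run:
```python
from h import *
import pickle
T,S=pickle.load(open('a.pkl','rb'))
f=lambda x,y,u0,v0,ox:[(x-ox)/25-.5+u0-8,y/25-.5+v0-8]
for c,pts in((T,[f(108,103,261,266,0),f(295,180,261,266,0)]),(S,[f(478,245,342,193,400),f(695,185,342,193,400)])):
    P=onplane(c,pts,.103); d=P[1]-P[0]; ch=P[:,:2].mean(0); 
    if d[1]>0:d=-d
    n=np.array([-d[1],d[0]])/np.hypot(*d[:2]); print(P.round(4).tolist(),'len',np.hypot(*d[:2]),'yaw',np.degrees(np.arctan2(n[1],n[0])),'axis',ch-.007*n)
# lines on unit edges -> unit yaw, axis from unit: dial ticks ring in top
g=T['frame'].mean(2); 
o=ortho(T,.5307,.1769,.087,.04,.0002).mean(2); bl=cv2.GaussianBlur(o,(0,0),6)
mx=(bl==cv2.dilate(bl,np.ones((31,31))))
p=np.argwhere(mx&(bl>np.median(bl)+4)); d=np.hypot(*(p-200).T)*.2; p=p[(d>19)&(d<34)]
A=np.c_[p,np.ones(len(p))];q=np.linalg.lstsq(A,(p**2).sum(1),rcond=None)[0];c=q[:2]/2
print(len(p),'dial axis',.5307+.04-(c[0]+.5)*.0002,.1769+.04-(c[1]+.5)*.0002,'R',np.sqrt(q[2]+c@c)*.2, (np.hypot(*(p-c).T)*.2).round(1))
# knob white line
w,yy,xx=None,*np.mgrid[252:270,356:365]; g0=T['frame'].mean(2)[252:270,356:365]; 
top=[359.55,259.3]
sc=[280.0,273.3]
X,e=tri(T,top,S,sc); print('line centroid',X,e, onplane(T,[top],.041))
```

```text
[[0.5443, 0.1857, 0.103], [0.5344, 0.1626, 0.103]] len 0.025137327228802037 yaw -23.2316081743858 axis [0.53288615 0.17687694]
[[0.5262, 0.1612, 0.103], [0.5407, 0.1854, 0.103]] len 0.02824827470242975 yaw -30.98191808124585 axis [0.52746783 0.17689381]
12 dial axis 0.5313022832539983 0.17762218548420994 R 28.79200300715442 [28.5 29.5 28.5 28.3 28.8 28.7 28.5 29.7 29.8 27.8 28.4 28.9]
line centroid [ 0.55029066 -0.13659999  0.04284905] 0.002098084525285725 [[ 0.55120195 -0.13601101  0.041     ]]
```

```bash
python3 -c "
from h import *
move([.544,-.1365,.29],-90)"
```

```text
t 0.7 pos [ 0.1876 -0.5962  0.2923] F [ 0.3  0.2 -0.5] open 1.0 offset [-33.15 -47.79   0.23] rot [-0.   -0.   17.46] q [-82.8  30.2  82.1   0.   67.7 -10.2]
```

Emit:
arm_command(
  targets=[
    {"offset":[-33.2,-47.8,0.2],"rot":[0,0,17.5],"gripper":0},
    {"offset":[-33.2,-47.8,0.2],"rot":[0,0,17.5],"gripper":0},
    {"offset":[-33.2,-47.8,0.2],"rot":[0,0,17.5],"gripper":0},
    {"offset":[-33.2,-47.8,0.2],"rot":[0,0,17.5],"gripper":0},
    {"offset":[-33.2,-47.8,0.2],"rot":[0,0,17.5],"gripper":0},
    {"offset":[-33.2,-47.8,0.2],"rot":[0,0,17.5],"gripper":0},
    {"offset":[-33.2,-47.8,0.2],"rot":[0,0,17.5],"gripper":0},
    {"offset":[-33.2,-47.8,0.2],"rot":[0,0,17.5],"gripper":0},
  ],
)

```text
time_s: 1.5
position: [0.4335, -0.2783, 0.2912]
tcp_rot: [[-0.001, -1.0, 0.001], [-1.0, 0.001, -0.001], [0.001, -0.001, -1.0]]
force: [0.2, -0.7, 0.3]
opening: 0.999
```

```bash
python3 -c "
from h import *
move([.544,-.1365,.20],-90)"
```

```text
t 1.5 pos [ 0.4335 -0.2783  0.2912] F [ 0.2 -0.7  0.3] open 0.999 offset [-14.19 -11.03   9.12] rot [-0.03 -0.03 -0.06] q [-45.1  21.9  97.8   0.   60.3  44.9]
```

Emit:
arm_command(
  targets=[
    {"offset":[-14.2,-11.0,0],"rot":[0,0,0],"gripper":0},
    {"offset":[-14.2,-11.0,0],"rot":[0,0,0],"gripper":0},
    {"offset":[-14.2,-11.0,0],"rot":[0,0,0],"gripper":0},
    {"offset":[-14.2,-11.0,0],"rot":[0,0,0],"gripper":0},
    {"offset":[-14.2,-11.0,9.1],"rot":[0,0,0],"gripper":0},
    {"offset":[-14.2,-11.0,9.1],"rot":[0,0,0],"gripper":0},
    {"offset":[-14.2,-11.0,9.1],"rot":[0,0,0],"gripper":0},
    {"offset":[-14.2,-11.0,9.1],"rot":[0,0,0],"gripper":0},
  ],
)

```text
time_s: 2.3
position: [0.5426, -0.138, 0.1999]
tcp_rot: [[-0.001, -1.0, -0.001], [-1.0, 0.001, 0.001], [-0.001, 0.001, -1.0]]
force: [0.8, -0.2, 0.6]
opening: 1.001
```

```bash
python3 -c "
from h import *
move([.544,-.1365,.095],-90)"
```

```text
t 2.3 pos [ 0.5426 -0.138   0.1999] F [ 0.8 -0.2  0.6] open 1.001 offset [-0.15 -0.15 10.49] rot [ 0.06  0.03 -0.04] q [-25.7  32.5  96.4   0.   51.2  64.3]
```

Emit:
arm_command(
  targets=[
    {"offset":[-0.1,-0.1,5],"rot":[0,0,0],"gripper":0},
    {"offset":[-0.1,-0.1,8.5],"rot":[0,0,0],"gripper":0},
    {"offset":[-0.1,-0.1,10.4],"rot":[0,0,0],"gripper":0},
    {"offset":[-0.1,-0.1,10.45],"rot":[0,0,0],"gripper":0},
    {"offset":[-0.1,-0.1,10.45],"rot":[0,0,0],"gripper":0.5},
    {"offset":[-0.1,-0.1,10.45],"rot":[0,0,0],"gripper":1},
    {"offset":[-0.1,-0.1,10.45],"rot":[0,0,0],"gripper":1},
    {"offset":[-0.1,-0.1,10.45],"rot":[0,0,0],"gripper":1},
  ],
)

```text
time_s: 3.1
position: [0.5442, -0.1373, 0.0967]
tcp_rot: [[-0.001, -1.0, 0.002], [-1.0, 0.001, -0.001], [0.001, -0.002, -1.0]]
force: [0.5, -0.2, 0.6]
opening: 0.72
```

Emit:
arm_command(
  targets=[
    {"offset":[0,0,0],"rot":[0,0,0],"gripper":1},
    {"offset":[0,0,0],"rot":[0,0,0],"gripper":1},
    {"offset":[0,0,0],"rot":[0,0,0],"gripper":1},
    {"offset":[0,0,0],"rot":[0,0,0],"gripper":1},
  ],
)

```text
time_s: 3.5
position: [0.5435, -0.137, 0.0953]
tcp_rot: [[-0.001, -1.0, -0.0], [-1.0, 0.001, 0.0], [-0.0, 0.0, -1.0]]
force: [-1.1, -0.2, -0.3]
opening: 0.359
```

Emit:
arm_command(
  targets=[
    {"offset":[0,0,0],"rot":[0,0,0],"gripper":1},
    {"offset":[0,0,0],"rot":[0,0,0],"gripper":1},
    {"offset":[0,0,0],"rot":[0,0,0],"gripper":1},
    {"offset":[0,0,0],"rot":[0,0,0],"gripper":1},
    {"offset":[0,0,0],"rot":[0,0,0],"gripper":1},
  ],
)

```text
time_s: 4.0
position: [0.5435, -0.137, 0.0953]
tcp_rot: [[-0.001, -1.0, -0.0], [-1.0, 0.001, 0.0], [-0.0, 0.0, -1.0]]
force: [-0.7, -0.3, -0.1]
opening: 0.133
```

Emit:
arm_command(
  targets=[
    {"offset":[0,0,-3],"rot":[0,0,0],"gripper":1},
    {"offset":[0,0,-8],"rot":[0,0,0],"gripper":1},
    {"offset":[0,0,-12],"rot":[0,0,0],"gripper":1},
    {"offset":[0,0,-15],"rot":[0,0,0],"gripper":1},
    {"offset":[0,0,-15],"rot":[0,0,0],"gripper":1},
  ],
)

```text
time_s: 4.5
position: [0.5458, -0.1379, 0.25]
tcp_rot: [[-0.001, -1.0, 0.009], [-1.0, 0.001, -0.004], [0.004, -0.009, -1.0]]
force: [1.3, -1.0, -0.7]
opening: 0.134
```

```bash
python3 -c "
from h import *
move([.531,.177,.245],-113)"
```

```text
t 4.5 pos [ 0.5458 -0.1379  0.25  ] F [ 1.3 -1.  -0.7] open 0.134 offset [-31.49   1.51   0.35] rot [-0.58 -0.14 22.97] q [-25.6  28.4  93.9   0.   57.1  64.5]
```

Emit:
arm_command(
  targets=[
    {"offset":[-31.4,1.25,0],"rot":[0,0,23],"gripper":1},
    {"offset":[-31.4,1.25,0],"rot":[0,0,23],"gripper":1},
    {"offset":[-31.4,1.25,0],"rot":[0,0,23],"gripper":1},
    {"offset":[-31.4,1.25,0],"rot":[0,0,23],"gripper":1},
    {"offset":[-31.4,1.25,0],"rot":[0,0,23],"gripper":1},
    {"offset":[-31.4,1.25,0],"rot":[0,0,23],"gripper":1},
    {"offset":[-31.4,1.25,0],"rot":[0,0,23],"gripper":1},
    {"offset":[-31.4,1.25,0],"rot":[0,0,23],"gripper":1},
  ],
)

```text
time_s: 5.3
position: [0.5298, 0.18, 0.2439]
tcp_rot: [[-0.387, -0.922, -0.003], [-0.922, 0.387, 0.0], [0.001, 0.003, -1.0]]
force: [-0.7, -0.5, -0.4]
opening: 0.134
```

```bash
python3 -c "
from h import *
cap('scene','sc1');cap('top','tp1');move([.531,.177,.245],-113)
s=cv2.imread('pics/sc1.png');t=cv2.imread('pics/tp1.png')
f=lambda im,u,v:cv2.resize(np.clip(im[v-30:v+30,u-30:u+30]*1.7,0,255).astype('uint8'),(400,400),interpolation=cv2.INTER_CUBIC)
p=proj(dict(cap('scene')),[[.531,.177,.135]])[0].astype(int);print(p)
cv2.imwrite('pics/z4.png',np.hstack([f(s,*p),f(t,260,262)]))"
```

```text
t 5.4 pos [0.5305 0.1771 0.2442] F [-0.4  0.1 -2.1] open 0.134 offset [-0.01 -0.05 -0.08] rot [ 0.1  -0.1   0.05] q [  7.   28.8  94.3  -0.   57.  120. ]
[341 183]
```

View pics/z4.png

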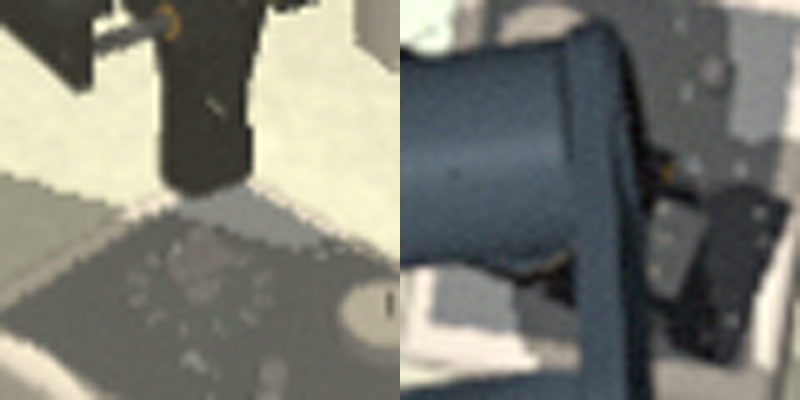

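Scene crop: the gripped knob hangs above the shaft, with its skirt at about x = 160–250 and the shaft at about x = 200. The arm hides the top view. I'll measure the skirt edges against the shaft in the scene view.

Run:
```python
from h import *
from scipy.optimize import brentq
S=avg('scene',3); s=bot.read_state(); print(s['position'],s['force'])
P=s['position']; ub=P[2]-.092
g=S['frame'].mean(2); r=np.array([.819,.573,0]);r/=np.linalg.norm(r)
for z in(ub+.006,ub+.010,ub+.014):
    c=np.array([P[0],P[1],z]); e=proj(S,[c-.02*r,c,c+.02*r]); v=e[1,1]; row=cv2.getRectSubPix(g.astype(np.float32),(40,1),(float(e[1,0]),float(v))).ravel()
    x=np.arange(40)+e[1,0]-19.5; lo=row[17:23].mean()
    def cross(rg,side):
        bg=np.median(row[side]); th=(lo+bg)/2
        for i in rg:
            j=i+(1 if rg.step>0 else -1)
            if (row[i]<th)!=(row[j]<th): return x[i]+(th-row[i])/(row[j]-row[i])*(x[j]-x[i])
    L=cross(range(20,0,-1),slice(4,9));R=cross(range(20,38),slice(31,36))
    print('z',round(z,3),'edges',L,R,'pred',e[:,0],'mid-err px',(L+R)/2-e[[0,2],0].mean(),'px/mm',(e[2,0]-e[0,0])/40)
# bottom of knob: column profile at axis
c=proj(S,[[P[0],P[1],ub]])[0]; col=g[int(c[1])-3:int(c[1])+12,int(round(c[0]))]; print(c,col.round())
# shaft tip: middle of shaft silhouette now
print(proj(S,[[.531,.177,.121],[.531,.177,.103]]))
```

```text
[0.53139921 0.17563289 0.24502553] [-0.93787329 -0.21241144 -0.70101364]
z 0.159 edges 333.81682967470874 348.1069635681986 pred [334.29019773 341.27014034 348.24744173] mid-err px -0.3069231092546829 px/mm 0.34893109998176614
z 0.163 edges 333.7963329822801 348.1306824701883 pred [334.30877507 341.30245215 348.293472  ] mid-err px -0.33761580643340494 px/mm 0.34961742335411683
z 0.167 edges 333.7815473864255 348.1287733206925 pred [334.32741333 341.33486905 348.33965139] mid-err px -0.3783720077503858 px/mm 0.3503059513445635
[341.22186895 178.66660305] [32. 32. 32. 32. 32. 31. 33. 39. 63. 81. 78. 71. 66. 68. 65.]
[[341.11330883 187.28267059]
 [340.97244215 192.16358084]]
```

Relative to the reprojected points, knob and shaft are both about −0.3 px off in the scene view, so they agree within about 1 mm. I'll lower onto the tip and feel for contact, expected at TCP z ≈ 0.213, with home at about 0.197.

Emit:
arm_command(
  targets=[
    {"offset":[0,0,1.5],"rot":[0,0,0],"gripper":1},
    {"offset":[0,0,2.6],"rot":[0,0,0],"gripper":1},
    {"offset":[0,0,3.0],"rot":[0,0,0],"gripper":1},
    {"offset":[0,0,3.3],"rot":[0,0,0],"gripper":1},
    {"offset":[0,0,3.5],"rot":[0,0,0],"gripper":1},
    {"offset":[0,0,3.5],"rot":[0,0,0],"gripper":1},
  ],
)

```text
time_s: 6.2
position: [0.5312, 0.1767, 0.2108]
tcp_rot: [[-0.391, -0.92, -0.0], [-0.92, 0.391, -0.001], [0.001, 0.0, -1.0]]
force: [-1.8, -1.6, 3.6]
opening: 0.132
```

Emit:
arm_command(
  targets=[
    {"offset":[0,0,0.2],"rot":[0,0,0],"gripper":1},
    {"offset":[0,0,0.3],"rot":[0,0,0],"gripper":1},
    {"offset":[0,0,0.3],"rot":[0,0,0],"gripper":1},
  ],
)

```text
time_s: 6.5
position: [0.5315, 0.177, 0.2082]
tcp_rot: [[-0.391, -0.92, 0.001], [-0.92, 0.391, -0.0], [-0.0, -0.001, -1.0]]
force: [-1.6, -1.4, 6.9]
opening: 0.128
```

Contact came at z ≈ 0.211, so the knob stands on the tip and the lateral force points toward (−x, −y). I'll shift that way with light pressure.

Emit:
arm_command(
  targets=[
    {"offset":[0.03,0.02,-0.1],"rot":[0,0,0],"gripper":1},
    {"offset":[0.06,0.03,-0.1],"rot":[0,0,0],"gripper":1},
    {"offset":[0.06,0.03,-0.1],"rot":[0,0,0],"gripper":1},
  ],
)

```text
time_s: 6.8
position: [0.5313, 0.1768, 0.2094]
tcp_rot: [[-0.391, -0.92, 0.002], [-0.92, 0.391, 0.0], [-0.001, -0.002, -1.0]]
force: [-0.9, -1.5, 5.0]
opening: 0.135
```

Emit:
arm_command(
  targets=[
    {"offset":[0.03,0.02,0],"rot":[0,0,0],"gripper":1},
    {"offset":[0.06,0.03,0],"rot":[0,0,0],"gripper":1},
    {"offset":[0.06,0.03,0],"rot":[0,0,0],"gripper":1},
  ],
)

```text
time_s: 7.1
position: [0.5312, 0.1767, 0.2095]
tcp_rot: [[-0.391, -0.92, 0.003], [-0.92, 0.391, 0.001], [-0.002, -0.003, -1.0]]
force: [-1.2, -0.1, 4.9]
opening: 0.135
```

Emit:
arm_command(
  targets=[
    {"offset":[-0.06,0.05,0.05],"rot":[0,0,0],"gripper":1},
    {"offset":[-0.06,0.1,0.05],"rot":[0,0,0],"gripper":1},
    {"offset":[-0.06,0.15,0.05],"rot":[0,0,0],"gripper":1},
    {"offset":[-0.06,0.2,0.05],"rot":[0,0,0],"gripper":1},
    {"offset":[-0.06,0.2,0.05],"rot":[0,0,0],"gripper":1},
  ],
)

```text
time_s: 7.6
position: [0.5307, 0.1773, 0.2093]
tcp_rot: [[-0.391, -0.92, 0.006], [-0.921, 0.391, -0.001], [-0.002, -0.006, -1.0]]
force: [0.4, -2.5, 5.1]
opening: 0.137
```

Emit:
arm_command(
  targets=[
    {"offset":[0,-0.1,0],"rot":[0,0,0],"gripper":1},
    {"offset":[0,-0.2,0],"rot":[0,0,0],"gripper":1},
    {"offset":[0,-0.25,0],"rot":[0,0,0],"gripper":1},
    {"offset":[0,-0.3,0],"rot":[0,0,0],"gripper":1},
    {"offset":[0,-0.35,0],"rot":[0,0,0],"gripper":1},
    {"offset":[0,-0.4,0],"rot":[0,0,0],"gripper":1},
    {"offset":[0,-0.45,0],"rot":[0,0,0],"gripper":1},
    {"offset":[0,-0.45,0],"rot":[0,0,0],"gripper":1},
  ],
)

```text
time_s: 8.4
position: [0.532, 0.1765, 0.2085]
tcp_rot: [[-0.392, -0.92, -0.001], [-0.92, 0.392, 0.001], [-0.001, 0.002, -1.0]]
force: [-4.0, 0.5, 6.1]
opening: 0.134
```

The rest height works out to about 2 mm below first tip contact, and the knob resists lateral moves. It seems to be over the bevel but blocked, probably by yaw. I'll re-centre to near-zero lateral force and then sweep the yaw.

Emit:
arm_command(
  targets=[
    {"offset":[0.07,0.34,0],"rot":[0,0,0],"gripper":1},
    {"offset":[0.07,0.34,0],"rot":[0,0,0],"gripper":1},
    {"offset":[0.07,0.34,0],"rot":[0,0,0],"gripper":1},
  ],
)

```text
time_s: 8.7
position: [0.5309, 0.1768, 0.2092]
tcp_rot: [[-0.391, -0.92, 0.005], [-0.92, 0.391, 0.001], [-0.003, -0.004, -1.0]]
force: [0.0, -0.5, 5.4]
opening: 0.129
```

```bash
python3 -c "
from h import *
for _ in range(3):
    cap('scene'); s=bot.read_state(); print(s['position'].round(4),s['force'].round(1),s['moment'].round(2))"
```

```text
[0.5309 0.1768 0.2092] [ 0.4 -1.7  5.6] [-0.08  0.07  0.05]
[0.5309 0.1768 0.2092] [-0.5 -0.1  6.2] [-0.08  0.04 -0.01]
[0.5309 0.1768 0.2092] [-0.2 -0.5  5.3] [-0.08  0.05 -0.01]
```

Emit:
arm_command(
  targets=[
    {"offset":[0,0,0],"rot":[0,0,2],"gripper":1},
    {"offset":[0,0,0],"rot":[0,0,4],"gripper":1},
    {"offset":[0,0,0],"rot":[0,0,6],"gripper":1},
    {"offset":[0,0,0],"rot":[0,0,8],"gripper":1},
    {"offset":[0,0,0],"rot":[0,0,8],"gripper":1},
  ],
)

```text
time_s: 9.35
position: [0.5306, 0.1768, 0.2091]
tcp_rot: [[-0.516, -0.857, 0.004], [-0.857, 0.516, 0.001], [-0.003, -0.003, -1.0]]
force: [-0.7, -1.2, 5.4]
opening: 0.133
```

No drop down to −31°. I'll sweep the other way.

Emit:
arm_command(
  targets=[
    {"offset":[0,0,0],"rot":[0,0,-6],"gripper":1},
    {"offset":[0,0,0],"rot":[0,0,-10],"gripper":1},
    {"offset":[0,0,0],"rot":[0,0,-13],"gripper":1},
    {"offset":[0,0,0],"rot":[0,0,-16],"gripper":1},
    {"offset":[0,0,0],"rot":[0,0,-18],"gripper":1},
    {"offset":[0,0,0],"rot":[0,0,-18],"gripper":1},
  ],
)

```text
time_s: 9.95
position: [0.5312, 0.1772, 0.2092]
tcp_rot: [[-0.225, -0.974, 0.005], [-0.974, 0.225, 0.002], [-0.003, -0.005, -1.0]]
force: [0.3, 0.6, 5.4]
opening: 0.132
```

```bash
python3 -c "
from h import *
for _ in range(3):
    cap('scene'); s=bot.read_state(); print(s['position'].round(4),s['force'].round(1),s['moment'].round(2))"
```

```text
[0.5312 0.1772 0.2093] [-0.1 -0.6  5.4] [ 0.23 -0.01 -0.03]
[0.5311 0.1772 0.2093] [0.8 0.8 5. ] [ 0.2   0.01 -0.  ]
[0.5312 0.1772 0.2093] [0.2 1.1 4.7] [ 0.21  0.02 -0.02]
```

Still no drop, so the lateral offset is probably the problem. I'll lift a few mm, return yaw to −21°, and look at the relative position.

Emit:
arm_command(
  targets=[
    {"offset":[0,0,-0.6],"rot":[0,0,8],"gripper":1},
    {"offset":[0,0,-0.8],"rot":[0,0,8],"gripper":1},
    {"offset":[0,0,-0.8],"rot":[0,0,8],"gripper":1},
    {"offset":[0,0,-0.8],"rot":[0,0,8],"gripper":1},
  ],
)

```text
time_s: 10.5
position: [0.5293, 0.1765, 0.2156]
tcp_rot: [[-0.357, -0.934, -0.0], [-0.934, 0.357, 0.0], [-0.0, 0.0, -1.0]]
force: [0.4, 0.2, -1.0]
opening: 0.134
```

Run:
```python
from h import *
import pickle
S=avg('scene',8); pickle.dump(S,open('b.pkl','wb')); s=bot.read_state(); print(s['time_s'],s['position'].round(4),s['tcp_rot'].round(3).tolist(),s['force'].round(1))
u,v=341,184
def f(fr,lo,hi):
    b=(fr[v-20:v+20,u-20:u+20]-lo)/(hi-lo)*255; return cv2.resize(np.clip(b,0,255).astype('uint8')[:,:,::-1],(600,600),interpolation=cv2.INTER_CUBIC)
cv2.imwrite('pics/z5.png',f(S['frame'],20,110))
P=s['position']; print(proj(S,[[*P[:2],P[2]-.0923],[.531,.177,.121]]))
```

```text
10.9 [0.5294 0.1764 0.2157] [[-0.359, -0.933, -0.0], [-0.933, 0.359, 0.0], [0.0, 0.0, -1.0]] [-1.  -0.4 -0.6]
[[340.55896946 186.52183718]
 [341.11330883 187.28267059]]
```

View pics/z5.png

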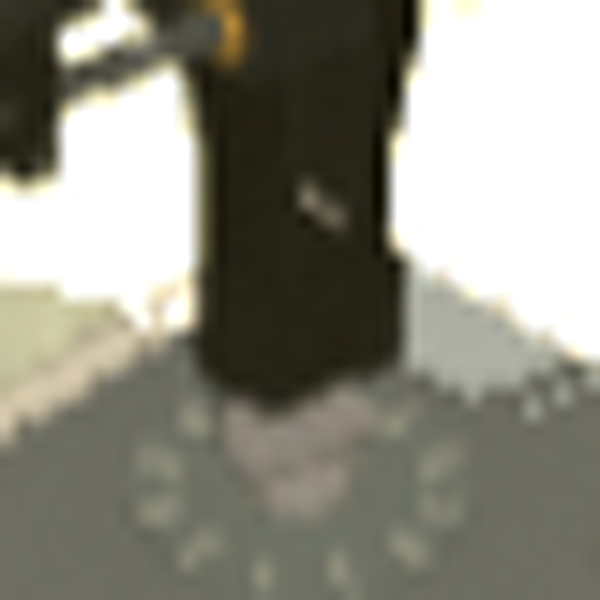

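Scene crop: in shade the steel flange shows without shadows, spanning about (225,430)–(375,400) with its lower outline near (300,515). Its outline needs more contrast.

Run:
```python
from h import *
import pickle
S=pickle.load(open('b.pkl','rb')); u,v=341,192
F=S['frame'][v-9:v+9,u-9:u+9]
print((F[...,0]-F[...,1]).round().astype(int)); print(F.mean(2).round().astype(int))
def f(b,lo,hi): return cv2.resize(np.clip((b-lo)/(hi-lo)*255,0,255).astype('uint8'),(400,400),interpolation=cv2.INTER_CUBIC)
A=f(F[...,::-1],50,85); B=cv2.applyColorMap(f(F[...,0]-F[...,1],-4,10),cv2.COLORMAP_JET)
V=np.hstack([A,B])
for P in proj(S,[[.531,.177,.103],[.531,.177,.121]]): cv2.circle(V,tuple(((P-[u-9,v-9]+.5)*400/18).astype(int).tolist()),4,(0,0,255),1)
cv2.imwrite('pics/z6.png',V)
```

```text
[[ 5  5  2  1  1  1  1  1  1  1  1  1  1  1  1  0 -1 -1]
 [ 7  6  2  1  1  1  1  1  1  0  1  1  1  1  1  1  0 -1]
 [ 6  5  2  1  1  1  1  1  1  1  1  1  1  1  1  0  0  0]
 [ 2  0  0  1  0  1  0  1  0  1  1  1  1  0  1  0  0 -1]
 [ 0  0  1  1  1  1  1  0  1  0  1  1  1  1  0  0  0  0]
 [ 0  0  0  1  0  0  0  1  1  1  1  1  1  0  0  0  0 -1]
 [ 0  0  0  0  0  1  0  1  1  1  0  2  1  0  0  0  0  0]
 [ 0  0  0  0  1  2  1  1  1  2  2  2  2  0 -1  0  0  0]
 [-1  1  0  0  3  2  2  1  2  2  3  3  3  2  0  0  0  0]
 [-1  0  1  0  3  3  2  3  3  3  3  4  3  2  0  1 -1 -1]
 [-1 -1 -1  0  2  3  2  2  3  3  2  3  2  0 -1 -1 -1 -1]
 [ 0 -1 -1 -1  2  3  3  2  2  3  2  3  1  0  0 -1 -1  0]
 [ 1  0 -1 -1  0  2  3  2  2  3  3  3  1 -1 -1 -1 -1  0]
 [ 0 -1 -1 -1 -1  1  2  3  3  3  3  3  1 -1 -1 -1 -1 -1]
 [ 0 -1 -1 -1 -1  0  1  3  3  3  1  2  0 -1 -1 -1 -2  0]
 [ 0 -1 -1 -1 -1 -1 -1  0  1  1  0 -1 -1 -1 -1 -1 -1  0]
 [-1 -1  0 -1  0  0 -2 -1 -1 -1 -1 -1 -1 -1 -1  0 -1 -1]
 [-1  0  1  0 -1 -1 -1  0 -1 -2 -1 -1 -1 -1 -1  0  1  0]]
[[ 99 102  49  31  32  32  31  31  32  32  31  32  31  31  31  36  77  80
[... 577 characters left out ...]
 68  67  62  64  62  58]
 [ 58  66  67  57  65  67  63  65  66  66  68  67  65  64  65  68  60  58]
 [ 58  58  58  55  64  67  68  67  67  66  65  64  60  57  59  59  59  59]
 [ 64  59  58  57  61  66  67  65  66  65  62  62  61  59  58  58  58  64]
 [ 67  59  58  58  56  60  64  63  64  68  67  69  61  59  58  58  58  67]
 [ 61  58  57  58  58  57  61  68  69  70  69  68  59  58  58  58  58  61]
 [ 66  59  58  58  58  59  60  67  68  70  66  62  58  58  58  58  58  65]
 [ 64  59  58  58  58  58  57  62  63  64  61  58  58  58  58  58  58  63]
 [ 58  58  63  61  58  58  58  58  58  58  58  59  58  58  58  64  62  59]
 [ 57  64  66  63  59  58  59  59  58  59  58  61  59  58  58  67  68  61]]
```

View pics/z6.png

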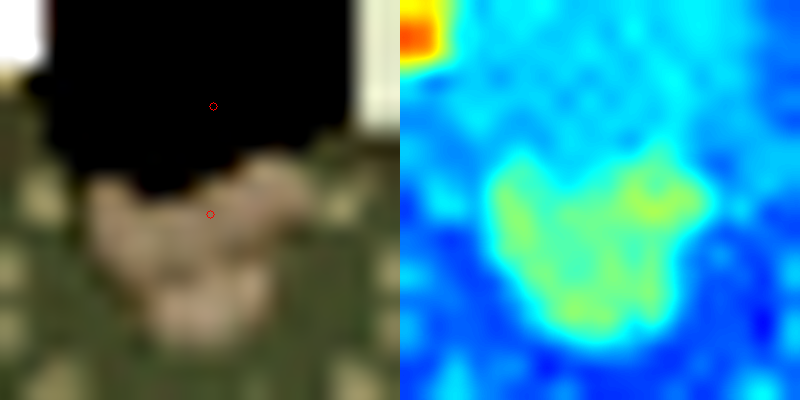

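The outline is clearer now: a thin flange on a narrower collar, with chord slopes suggesting −22 to −36°. The earlier contact also looked like a knob captured on the bevel (lateral spring-back, about 2 mm deep). I'll press again and sweep the yaw further, first the more negative way.

Emit:
arm_command(
  targets=[
    {"offset":[0,0,0.5],"rot":[0,0,0],"gripper":1},
    {"offset":[0,0,0.85],"rot":[0,0,4],"gripper":1},
    {"offset":[0,0,0.9],"rot":[0,0,8],"gripper":1},
    {"offset":[0,0,0.9],"rot":[0,0,12],"gripper":1},
    {"offset":[0,0,0.9],"rot":[0,0,15],"gripper":1},
    {"offset":[0,0,0.9],"rot":[0,0,18],"gripper":1},
    {"offset":[0,0,0.9],"rot":[0,0,21],"gripper":1},
    {"offset":[0,0,0.9],"rot":[0,0,24],"gripper":1},
  ],
)

```text
time_s: 11.7
position: [0.5292, 0.1784, 0.207]
tcp_rot: [[-0.71, -0.704, 0.0], [-0.704, 0.71, 0.004], [-0.003, 0.003, -1.0]]
force: [-0.7, 6.3, 1.3]
opening: 0.133
```

Emit:
arm_command(
  targets=[
    {"offset":[0,0,0],"rot":[0,0,-4],"gripper":1},
    {"offset":[0,0,0],"rot":[0,0,-8],"gripper":1},
    {"offset":[0,0,0],"rot":[0,0,-12],"gripper":1},
    {"offset":[0,0,0],"rot":[0,0,-16],"gripper":1},
  ],
)

```text
time_s: 12.1
position: [0.5293, 0.1782, 0.2068]
tcp_rot: [[-0.484, -0.875, 0.0], [-0.875, 0.484, 0.004], [-0.004, 0.001, -1.0]]
force: [-0.6, 5.6, 0.1]
opening: 0.132
```

The vertical force fell to about 0 at z = 0.207, so the socket has slipped over the shaft. A 6 N side load remains toward +y. I'll relieve it and push down.

Emit:
arm_command(
  targets=[
    {"offset":[-0.13,0.07,0],"rot":[0,0,0],"gripper":1},
    {"offset":[-0.13,0.07,0],"rot":[0,0,0],"gripper":1},
  ],
)

```text
time_s: 12.3
position: [0.5293, 0.1785, 0.2067]
tcp_rot: [[-0.486, -0.874, -0.0], [-0.874, 0.486, 0.001], [-0.001, 0.001, -1.0]]
force: [-0.1, 3.6, -0.2]
opening: 0.133
```

```bash
python3 -c "
from h import *
for _ in range(3):
    cap('scene'); s=bot.read_state(); print(s['position'].round(4),s['force'].round(1),s['moment'].round(2))"
```

```text
[0.5293 0.1785 0.2067] [-0.4  3.7  0. ] [0.88 0.13 0.05]
[0.5293 0.1784 0.2067] [-0.3  4.4 -0.2] [0.93 0.11 0.01]
[0.5293 0.1784 0.2068] [-0.8  4.7 -0.9] [ 0.97  0.15 -0.04]
```

Emit:
arm_command(
  targets=[
    {"offset":[0,0,0.2],"rot":[0,0,0],"gripper":1},
    {"offset":[0,0,0.4],"rot":[0,0,0],"gripper":1},
    {"offset":[0,0,0.4],"rot":[0,0,0],"gripper":1},
  ],
)

```text
time_s: 12.75
position: [0.5291, 0.1784, 0.2028]
tcp_rot: [[-0.486, -0.874, -0.001], [-0.874, 0.486, 0.001], [-0.001, 0.001, -1.0]]
force: [-1.9, 5.6, 2.0]
opening: 0.138
```

It slides down with little vertical force. I'll relieve a bit more sideways and go on down.

Emit:
arm_command(
  targets=[
    {"offset":[-0.15,0.08,0],"rot":[0,0,0],"gripper":1},
    {"offset":[-0.15,0.08,0.3],"rot":[0,0,0],"gripper":1},
    {"offset":[-0.15,0.08,0.5],"rot":[0,0,0],"gripper":1},
    {"offset":[-0.15,0.08,0.5],"rot":[0,0,0],"gripper":1},
  ],
)

```text
time_s: 13.15
position: [0.5294, 0.1791, 0.1974]
tcp_rot: [[-0.485, -0.874, -0.001], [-0.874, 0.485, -0.001], [0.001, 0.0, -1.0]]
force: [-0.4, 0.3, -0.5]
opening: 0.133
```

Emit:
arm_command(
  targets=[
    {"offset":[0,0,0.1],"rot":[0,0,0],"gripper":1},
    {"offset":[0,0,0.3],"rot":[0,0,0],"gripper":1},
    {"offset":[0,0,0.3],"rot":[0,0,0],"gripper":1},
  ],
)

```text
time_s: 13.45
position: [0.5294, 0.1792, 0.195]
tcp_rot: [[-0.485, -0.874, -0.0], [-0.874, 0.485, -0.001], [0.001, -0.0, -1.0]]
force: [-1.5, -0.7, 4.0]
opening: 0.136
```

The side load is gone and the spring has begun to yield: 4 N at z = 0.195. Now I'll press to the stop.

Emit:
arm_command(
  targets=[
    {"offset":[0,0,0.2],"rot":[0,0,0],"gripper":1},
    {"offset":[0,0,0.4],"rot":[0,0,0],"gripper":1},
    {"offset":[0,0,0.5],"rot":[0,0,0],"gripper":1},
    {"offset":[0,0,0.5],"rot":[0,0,0],"gripper":1},
  ],
)

```text
time_s: 13.85
position: [0.5295, 0.1793, 0.1919]
tcp_rot: [[-0.485, -0.875, 0.001], [-0.875, 0.485, -0.001], [0.0, -0.001, -1.0]]
force: [-5.2, -2.5, 15.3]
opening: 0.138
```

Emit:
arm_command(
  targets=[
    {"offset":[0,0,0.1],"rot":[0,0,0],"gripper":1},
    {"offset":[0,0,0.15],"rot":[0,0,0],"gripper":1},
    {"offset":[0,0,0.15],"rot":[0,0,0],"gripper":1},
  ],
)

```text
time_s: 14.15
position: [0.5296, 0.1793, 0.1917]
tcp_rot: [[-0.485, -0.875, 0.002], [-0.875, 0.485, -0.001], [-0.0, -0.002, -1.0]]
force: [-6.1, -3.0, 22.7]
opening: 0.13
```

The shaft is at its stop: stiff, 23 N, z = 0.1917 (0.192 expected). I'll relax the side load and check with a picture.

Emit:
arm_command(
  targets=[
    {"offset":[0.14,0.15,0],"rot":[0,0,0],"gripper":1},
    {"offset":[0.14,0.15,0],"rot":[0,0,0],"gripper":1},
    {"offset":[0.14,0.15,0],"rot":[0,0,0],"gripper":1},
  ],
)

```text
time_s: 14.45
position: [0.5291, 0.1792, 0.1918]
tcp_rot: [[-0.485, -0.874, 0.006], [-0.874, 0.485, 0.0], [-0.003, -0.005, -1.0]]
force: [-4.2, -2.2, 20.9]
opening: 0.138
```

Run:
```python
from h import *
S=avg('scene',4); s=bot.read_state(); print(s['time_s'],s['position'].round(4),s['tcp_rot'].round(3).tolist(),s['force'].round(1),s['moment'].round(2),s['opening'])
u,v=341,188
b=(S['frame'][v-22:v+22,u-30:u+30]-20)/90*255; V=cv2.resize(np.clip(b,0,255).astype('uint8')[:,:,::-1],(750,550),interpolation=cv2.INTER_CUBIC)
P=s['position']
for q in proj(S,[[*P[:2],.1],[*P[:2],.138]]): cv2.circle(V,tuple(((q-[u-30,v-22]+.5)*12.5).astype(int).tolist()),4,(0,0,255),1)
cv2.imwrite('pics/z7.png',V)
```

```text
14.65 [0.5291 0.1792 0.1917] [[-0.485, -0.874, 0.006], [-0.874, 0.485, 0.0], [-0.003, -0.005, -1.0]] [-2.7 -1.  19.7] [-0.17  0.69 -0.01] 0.1376415443154021
```

View pics/z7.png

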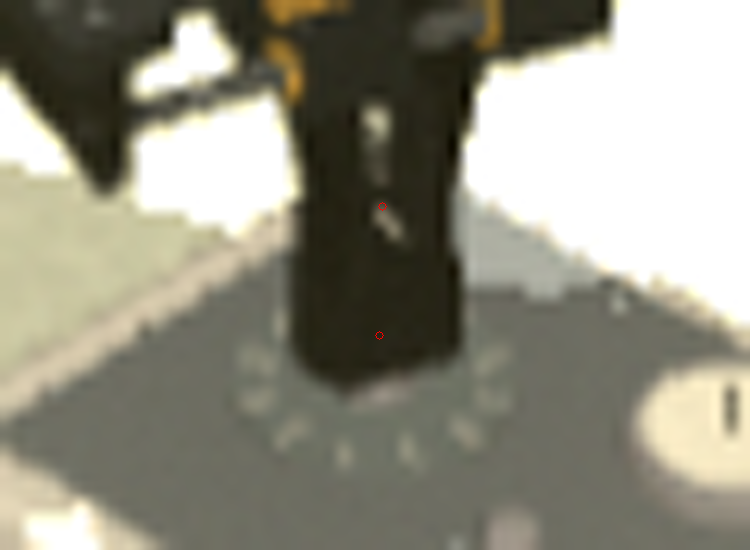

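Scene crop: the knob sits down on the dial over the flange (only a sliver of steel shows at about (375,390)), upright, with the white line at (390,220). All checks agree, so I'm handing in.

```bash
python3 -c "
from h import *
print(ticket.hand_in()); s=bot.read_state(); print(s['time_s'],s['position'],s['force'])"
```

```text
the job is handed in; nothing more can be done
None
the job is handed in; nothing more can be done
```

I gripped the knob across its bar, lifted it out of the tray and worked it onto the D-shaft. I then pressed it to the spring stop and handed in at about 14.7 s, still gripping and pressing. No verdict was reported.

**Last checks:**
- **Depth:** the gripper was at z = 0.1917 m, where about 0.192 m is expected with the knob home and the shaft at its stop.
- **Press:** the force was about 20 N and rose sharply over the last fraction of a millimetre, so the shaft was at its stop. The spring began to yield near z ≈ 0.195–0.197.
- **Tilt:** about 0.006 rad.
- **Picture:** the knob stands upright, down over the flange. I only checked this area at the end, not the cap, bottle, beaker and syringe.

**Disagreements:**
- **Flat angle:** my image estimates of the shaft's flat ranged from −8° to −36°. My first try at −23°, and the first yaw sweeps either side of it, stayed blocked on the tip. The knob dropped on during a wider sweep under light pressure and went home at about −29°.
- **Shaft position:** the knob seated at (0.529, 0.179). My camera estimate was (0.531, 0.177).
- **Side force:** about 3 N remained while pressing.

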